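# Hold the shaft collar on the flat of a tube mixer's drive shaft

## Robot

A 6-joint arm with a two-finger parallel gripper is mounted at the origin on a cart in front of the work surface, level with it; the furniture and walls round the work are solid. World frame = base frame: x ahead of the robot, y to its left, z up, the work surface at z = 0. Lengths are in mm, angles in rad, forces in N, time in s.
With the tool pointing down it reaches from about 350 to 775 mm from the base axis. Payload 7.3 kg.
Tool frame: the origin (TCP) lies midway between the tips of the shut fingers; the grasp point (between the pads) lies 19 mm behind it; z points along the fingers, x is the direction in which the jaws open and shut, and the axes are right-handed (so a half turn about z gives the same grasp; the last joint's range is limited). The gripper opens to 92 mm and grips with 3 to 60 N. Pads are 19 mm wide; open, the fingers measure 130 mm over their backs; the gripper's body (75 mm by 190 mm) begins 47 mm behind the grasp point.
Start: joints at [-1.383, 0.342, 1.524, -0, 1.275, -0.146], TCP at [172.031, -496.034, 226.741] pointing down, gripper open.
Joint ranges: [-2.53, 2.53], [-0.77, 2.02], [0.04, 2.7], [-1, 4.14], [0.28, 2.66], [-3.11, 3.11]. Speed limits (rad/s): [2.57, 2.57, 3.14, 3.14, 3.14, 3.14].

## Interface

Orientations are given as [roll, pitch, yaw] about the fixed x, y, z axes, in that order (R = Rz(yaw) Ry(pitch) Rx(roll)).
In Python, from plant import bot gives the robot as it stands.
- The arm moves only by the shell command python3 -m pendant 'ROWS' [OPENING]. ROWS is JSON, a list of rows, each an object with "linear": the shift along the world's x, y, z in mm, a list of three; "twist": the turn about the world's z in degrees. In form: [{"linear": [x, y, z], "twist": twist}, ...]. A call has 1 to 20 rows; each row is the pose to reach, as a shift and turn from the pose commanded when the call began; what a row does not reach only later rows make up. A row lasts 1/8 s, in which the tool goes at most 62.5 mm and 10.7 degrees, less where a joint would pass 70% of its speed; a pose out of reach is approached as far as the arm can. A call with a gripper value outside its range is refused whole. OPENING is the closure in counts, from 0 (fully open) to 255 (shut), set as the call begins (- or left out, the last holds). The fingers move at their own pace and stop on an object; the grip force is fixed at half the most. Time passes only in rows, so rows that repeat a pose let the fingers close. It gives the time, the measured TCP pose, the force and the opening at its end, in the units of the state.
- bot.get_obs(): the state, without advancing time (a new reading comes with each control period).
- bot.capture(name): name is "scene" or "top" or "wrist"; returns a dict with "frame" (480x640x3 uint8, blue, green, red), "z_map" (480x640 float32, mm along the optical axis (not along the pixel's ray), 0 where there is no reading), "fx", "fy", "cx", "cy" (pixels), "rvec" (rotation vector, rad) and "tvec" (3), from world to camera coordinates, as OpenCV has them. Camera axes: x right, y down, z forward; pixel columns grow to the right and rows downward; lengths in mm; the calibration is good to about 2 mm. A picture is of the moment at which its call begins.
- bot.close_job(): hands the job in, once; it reports no verdict.
The state is a dict: "time": time; "joint_positions": joint angles; "dq": joint speeds; "tau": joint torques, N m; "tool_pos": TCP position; "tcp_rot": TCP orientation; "contact_force": force on the tool from outside, world axes, zero at the start; "moment": the same for the moment, N m; "grip_width": finger opening in mm.
Only numpy, scipy, OpenCV 4.12 (cv2) and the standard library are available. Lean on these libraries where they do the work, as an engineer would, in place of code of your own. Each camera call takes 0.05 s, during which the arm holds its last target. There are 200 camera calls.

## Task

Pinch the mixer drive's bare upright shaft and turn it until its set-screw flat faces the key guide; only then fetch the shaft collar. Slip the collar over the shaft from above with its set-screw over the flat, facing the key guide, and hold it there with its top flush with the shaft's end, so that a colleague can tighten the screw. Finish still gripping the collar: do not let go. Leave the carton, the bottle and the marker where they are.

Things in the scene. Friction and masses are not known exactly. Their poses are not given: they have to be found in the camera images.
- drive: white mixer drive unit, fixed to the table: housing 165 x 120 mm (x from -97 to +69 mm, y +-60 mm), its top 50 mm above the table. Origin on the table right below the shaft axis. The key guide is the grey post with a small horizontal tube on top (26 mm wide in y), at x = -95 to -81 mm, its top 107 mm above the table, tube axis 97 mm above the table. A low boss round the shaft foot, 40 mm across, reaches 57 mm above the table.
- shaft (a joint): turn of the shaft in the drive, rad, counter-clockwise from above positive; 0 when the flat faces the key guide (the drive's -x). It turns freely +-3 rad, with a small friction of 0.06 N m, and stays where it is left
- spindle: the bare steel shaft, upright, round 22 mm with one flat milled along its whole length 6.5 mm from the axis: 22 mm thick across the round, 17.5 mm when pinched with one finger on the flat. Bare from 57 to 110 mm above the table; 2 mm chamfer at its end. Origin on the axis 56 mm above the table, z up; the flat faces its own -x
- shaft_end (a point): centre of the shaft's upper end, on the axis, 110 mm above the table; axes as the spindle's
- collar: loose aluminium shaft collar, 26 mm high, lying flat on the table, 0.12 kg: a ring 41 mm across with two parallel grip faces 44 mm apart (normal to its y, 24 mm long in x), bore 25 mm right through, a dark set-screw through its -x wall. Origin at the centre of the underside, z up
- collar_top (a point): centre of the collar's upper face, 26 mm above its origin; axes as the collar's
- screw_head (a point): outer end of the set-screw head, at x = -29.5 mm, z = 13 mm in the collar. The screw tip, 5 mm thick, reaches into the bore to 8.2 mm from the axis, so the collar passes over the shaft only with the screw over the flat (within about 0.3 rad)
- carton: small closed white carton 60 x 96 x 28 mm, a bystander; origin at the centre of its underside
- bottle: small white dropper bottle 27 x 27 x 84 mm, standing, a bystander; origin at the centre of its underside
- marker: lying white marker pen 17 x 135 x 16 mm, a bystander; origin at its underside
Things that resemble listed ones, but are neither listed nor needed, are in the scene too. Leave any yellow look-alike of the collar alone.

How it is judged (in metres and radians):
On the way, in this order (a step that is already met when the one before it is completed fails the run):
1. the bare shaft, pinched in the fingers, is turned until its flat faces the key guide (within 0.15 rad), the collar still lying where it was (value of joint shaft between -0.15 and 0.15 rad and contact force between the fingers and spindle above 1 N and distance of collar from where it was at the start of the episode below 0.03 m), for 0.2 s.
2. the collar is held in the fingers above the shaft's end, with the flat still facing the key guide (within 0.2 rad) (value of joint shaft between -0.2 and 0.2 rad and z of collar in the frame of shaft_end above 0.003 m and horizontal distance between collar and shaft_end below 0.03 m and contact force between the fingers and collar above 1 N), for 0.1 s.
At the end, for the whole second after the job is handed in: Collar round the shaft, upright (0.1 rad), top level with the shaft end within 4 mm, screw over the flat (0.35 rad), screw and flat facing the key guide (0.25 rad); at rest, gripped with over 2 N by fingers that do not touch the shaft (z of collar_top in the frame of shaft_end between -0.004 and 0.004 m and horizontal distance between collar_top and shaft_end below 0.004 m and angle between collar's own z axis and vertical below 0.1 rad and x of screw_head in the frame of spindle below -0.02 m and angle between the x axis of collar and the x axis of spindle, either way round below 0.35 rad and angle between the x axis of collar and the x axis of drive, either way round below 0.25 rad and value of joint shaft between -0.25 and 0.25 rad and contact force between the fingers and collar above 2 N and contact force between the fingers and spindle below 0.5 N and linear speed of collar below 0.02 m/s); the arm keeps its last pose, push and grip.
It fails at once if the carton is pushed more than 20 mm (distance of carton from where it was at the start of the episode above 0.02 m).
It fails at once if the bottle is pushed more than 20 mm or tipped over (distance of bottle from where it was at the start of the episode above 0.02 m or angle between bottle's own z axis and vertical above 0.5 rad).
It fails at once if the marker is pushed more than 20 mm (distance of marker from where it was at the start of the episode above 0.02 m).
It also fails if it takes over 51 s, if anything falls off the work surface, if the arm or the gripper's body presses on something with over 40 N, if the wrist force passes 120 N, or if a joint passes its speed limit or range.

## Working session

There is one attempt and no reset: what is moved stays moved. The work goes in short steps, Python scripts to look and compute and a shell command to move; the robot and the scene stay as the last step left them, time stands still between calls to the robot, and variables do not carry over. Pictures are saved under pics/ and viewed, about 8 in all and at most 12, crops included, and the job is handed in when it is done.

```bash
mkdir -p pics; cat > h.py <<'E'
import numpy as np, cv2
from plant import bot
def cap(n):
    return bot.capture(n)
def w(c,u,v,z=None):
    "pixel->world via depth, or on plane z"
    R=cv2.Rodrigues(np.array(c['rvec'],float))[0]; t=np.array(c['tvec'],float).ravel()
    d=np.array([(u-c['cx'])/c['fx'],(v-c['cy'])/c['fy'],1.])
    o=-R.T@t; r=R.T@d
    if z is None: s=c['z_map'][int(round(v)),int(round(u))]
    else: s=(z-o[2])/r[2]
    return o+s*r
def cloud(c):
    R=cv2.Rodrigues(np.array(c['rvec'],float))[0]; t=np.array(c['tvec'],float).ravel()
    v,u=np.mgrid[0:480,0:640]; s=c['z_map']
    P=np.stack([(u-c['cx'])/c['fx']*s,(v-c['cy'])/c['fy']*s,s],-1)
    P=(P-t)@R; P[s==0]=np.nan
    return P
E
python3 - <<'E'
from h import *
import pickle
print(bot.get_obs())
for n in ('scene','top'):
    c=cap(n); cv2.imwrite(f'pics/{n}1.png',c['frame']); pickle.dump(c,open(n+'1.pkl','wb'))
E
```

```text
{'time': 0.0, 'joint_positions': array([-1.38296184e+00,  3.42715749e-01,  1.52501971e+00, -1.17026135e-05,
        1.27542125e+00, -1.46009192e-01]), 'dq': array([ 0.00228961,  0.00018074,  0.00155202,  0.00152227,  0.00068024,
       -0.00019139]), 'tau': array([ 1.15407292e-03, -4.31245351e+01, -2.44221497e+01,  7.18621491e-02,
        5.59580291e-02, -1.23107361e-04]), 'tool_pos': array([ 171.96484003, -495.596579  ,  226.04765567]), 'tcp_rot': array([-3.14137617e+00,  1.54904021e-03, -1.23694907e+00]), 'contact_force': array([ 0.85793929,  0.29705999, -0.49748933]), 'moment': array([ 0.01235391,  0.03216601, -0.01764244]), 'grip_width': 91.95981631569784}
```

View pics/top1.png

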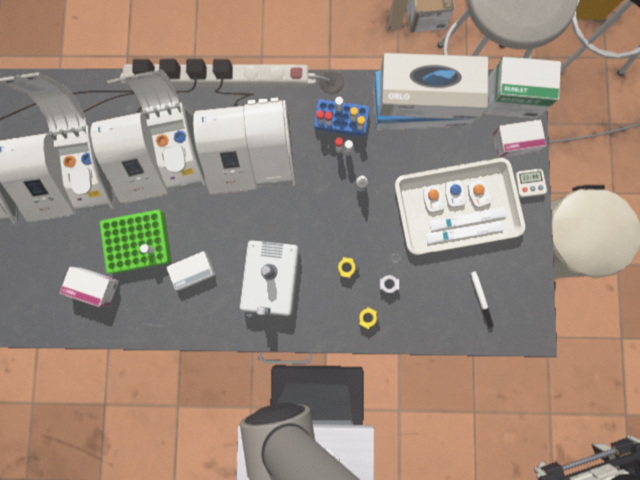

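View pics/scene1.png

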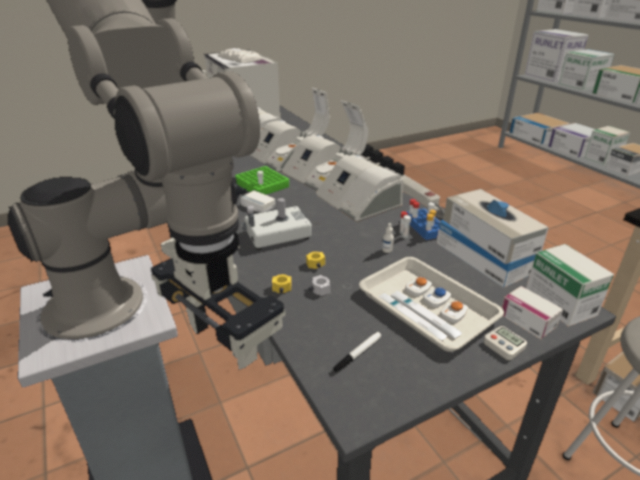

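The top view shows the drive at (270,277), with the shaft at (268,270) and the key guide at (262,311). There are three collar-like rings: grey at (390,284), and yellow at (347,267) and (368,318). The grey one is the aluminium collar. The carton is at (190,272), the bottle at (362,185) and the marker at (482,298). Next I'll enlarge and measure.

```bash
python3 - <<'E'
from h import *
import pickle
c=pickle.load(open('top1.pkl','rb')); f=c['frame']
P=cloud(c)
for u,v in [(268,270),(262,311),(390,284),(347,267),(190,272),(482,298),(362,185),(300,330)]: print((u,v),P[v,u].round(1))
# top-of-shaft points
m=(P[...,2]>100)&(P[...,2]<120); m[:225]=0;m[335:]=0;m[:,:230]=0;m[:,310:]=0
v,u=np.nonzero(m); print('hi',len(u)); 
for a,b in zip(u,v): print(a,b,P[b,a].round(0),end=';')
a=cv2.resize(f[230:340,230:310],None,fx=5,fy=5,interpolation=cv2.INTER_CUBIC)
b=cv2.resize(f[262:308,367:413],None,fx=8,fy=8,interpolation=cv2.INTER_CUBIC)
o=np.zeros((550,790,3),np.uint8); o[:550,:400]=a; o[:368,410:778]=b
cv2.imwrite('pics/crop1.png',o)
E
```

```text
(268, 270) [511.3  83.5 108.3]
(262, 311) [422.2  94.4 107.1]
(390, 284) [ 485.6 -196.3   -1.8]
(347, 267) [525.2 -92.4  -1.4]
(190, 272) [507.3 280.3  30.1]
(482, 298) [ 455.4 -410.1   16. ]
(362, 185) [ 717.2 -125.    46.2]
(300, 330) [373.4  18.7   1.6]
hi 126
264 265 [522.  93. 108.];265 265 [522.  91. 107.];266 265 [522.  88. 110.];262 266 [520.  98. 104.];263 266 [520.  95. 107.];264 266 [520.  92. 110.];265 266 [520.  90. 111.];266 266 [520.  88. 111.];267 266 [520.  86. 111.];268 266 [520.  84. 108.];262 267 [518.  97. 108.];263 267 [518.  94. 112.];264 267 [518.  92. 111.];265 267 [518.  90. 108.];266 267 [518.  88. 111.];267 267 [518.  86. 110.];268 267 [518.  83. 110.];269 267 [518.  82. 107.];261 268 [515.  99. 108.];262 268 [515.  97. 110.];263 268 [515.  94. 110.];264 268 [515.  92. 110.];265 268 [516.  90. 109.];266 268 [515.  87. 113.];267 268 [515.  85. 112.];268 268 [516.  84. 108.];269 268 [516.  81. 108.];270 268 [516.  80. 104.];261 269 [513.  98. 112.];262 269 [513.  96. 113.];263 269 [513.  94. 110.];264 269 [513.  92. 111.];265 269 [513.  90. 111.];266 269 [51
[... 1614 characters left out ...]
262 310 [424.  95. 106.];263 310 [424.  93. 105.];264 310 [424.  90. 105.];257 311 [422. 106. 105.];258 311 [422. 103. 105.];259 311 [422. 101. 106.];260 311 [422.  98. 109.];261 311 [422.  96. 108.];262 311 [422.  94. 107.];263 311 [422.  92. 109.];264 311 [422.  91. 103.];265 311 [422.  89. 101.];257 312 [420. 106. 103.];258 312 [420. 103. 108.];259 312 [420. 101. 109.];260 312 [420.  98. 111.];261 312 [420.  97. 104.];262 312 [420.  95. 105.];263 312 [420.  92. 105.];264 312 [420.  91. 101.];265 312 [420.  89. 101.];258 313 [418. 104. 102.];259 313 [418. 101. 104.];260 313 [418.  98. 109.];261 313 [418.  97. 106.];262 313 [418.  94. 108.];263 313 [418.  92. 106.];264 313 [418.  91. 100.];
```

View pics/crop1.png

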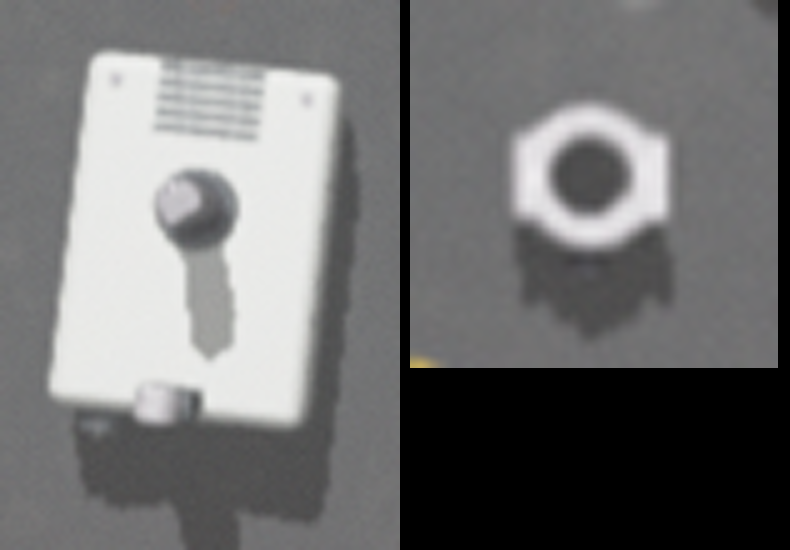

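The flat faces the image's lower right, roughly 45° from the key guide. The collar's grip faces point left and right, and its dark screw seems to face the robot, at crop (590,255). I'll go over the collar for a wrist view, then over the shaft.

```bash
python3 -m pendant '[{"linear":[308,300,0],"twist":60},{"linear":[308,300,0],"twist":60},{"linear":[308,300,0],"twist":60},{"linear":[308,300,0],"twist":60},{"linear":[308,300,0],"twist":60},{"linear":[308,300,0],"twist":60},{"linear":[308,300,0],"twist":60},{"linear":[308,300,0],"twist":60},{"linear":[308,300,0],"twist":60}]' 0
python3 - <<'E'
from h import *
import pickle
o=bot.get_obs();print(o['time'],o['tool_pos'],o['tcp_rot'],o['dq'].round(3))
c=cap('wrist'); pickle.dump(c,open('w1.pkl','wb')); cv2.imwrite('pics/w1.png',c['frame'])
E
```

```text
time: 1.23
tool_pos: [479.6, -196.1, 226.3]
tcp_rot: [3.141, 0.001, -0.189]
contact_force: [0.4, 0.6, -0.5]
grip_width: 91.7
1.225 [ 479.57727691 -196.07899513  226.31448817] [ 3.14144476e+00  1.11427663e-03 -1.89098888e-01] [-0.031 -0.01   0.004 -0.    -0.001  0.002]
```

View pics/w1.png

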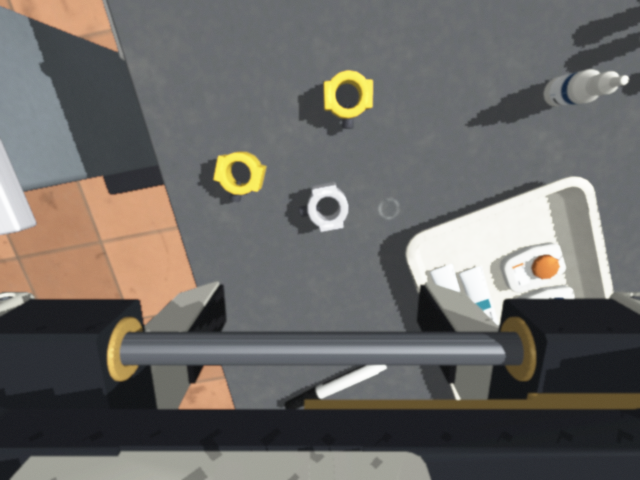

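The wrist view shows the grey collar at (328,208), with its screw stub on the left at about (303,211), which is towards the robot. The yellow rings are at (349,95) and (240,173). Next I'll fit the collar numerically and move over the shaft.

```bash
python3 -m pendant '[{"linear":[-10,286,10],"twist":51},{"linear":[-10,286,10],"twist":51},{"linear":[-10,286,10],"twist":51},{"linear":[-10,286,10],"twist":51},{"linear":[-10,286,10],"twist":51},{"linear":[-10,286,10],"twist":51},{"linear":[-10,286,10],"twist":51},{"linear":[-10,286,10],"twist":51}]'
cat >> h.py <<'E'
def rect(c,x0,y0,z,half,ppm):
    "top-down view of plane z: up=+x, left=+y"
    n=int(2*half*ppm); R=cv2.Rodrigues(np.array(c['rvec'],float))[0]; t=np.array(c['tvec'],float).ravel()
    j,i=np.meshgrid(np.arange(n),np.arange(n)); X=np.stack([x0+half-i/ppm,y0+half-j/ppm,0*i+z],-1)@R.T+t
    return cv2.remap(c['frame'],(X[...,0]/X[...,2]*c['fx']+c['cx']).astype(np.float32),(X[...,1]/X[...,2]*c['fy']+c['cy']).astype(np.float32),cv2.INTER_CUBIC)
E
python3 - <<'E'
from h import *
import pickle
c=pickle.load(open('w1.pkl','rb'))
f=c['frame']; P=cloud(c)
m=(f.min(2)>150); m[:, :290]=0; m[:,365:]=0; m[:170]=0; m[245:]=0
v,u=np.nonzero(m); print('collar z',np.nanmedian(P[v,u,2]),len(u))
Q=np.array([w(c,a,b,26)[:2] for a,b in zip(u,v)]).astype(np.float32)
hull=cv2.convexHull(Q); print('rect',cv2.minAreaRect(hull)); print('circle',cv2.minEnclosingCircle(hull))
C=cv2.minAreaRect(hull)[0]
a=rect(c,C[0],C[1],26,35,5.6)
o=bot.get_obs();print(o['time'],o['tool_pos'],o['tcp_rot'])
c=cap('wrist'); pickle.dump(c,open('w2.pkl','wb'))
b=rect(c,470,92,110,65,3)
out=np.zeros((400,790,3),np.uint8); out[:a.shape[0],:a.shape[1]]=a; out[:b.shape[0],400:400+b.shape[1]]=b
cv2.imwrite('pics/r2.png',out)
E
```

```text
time: 2.28
tool_pos: [470.1, 88.4, 236.7]
tcp_rot: [3.141, 0.0, 0.697]
contact_force: [0.3, 0.2, -0.6]
grip_width: 91.6
collar z 25.021715346442505 1079
rect ((486.2226257324219, -193.86898803710938), (40.61132049560547, 45.44845962524414), 0.5012991428375244)
circle ((486.359375, -193.59959411621094), 24.743520736694336)
2.275 [470.14407847  88.36711274 236.68202856] [3.14147838e+00 2.27738252e-04 6.96980558e-01]
```

View pics/r2.png

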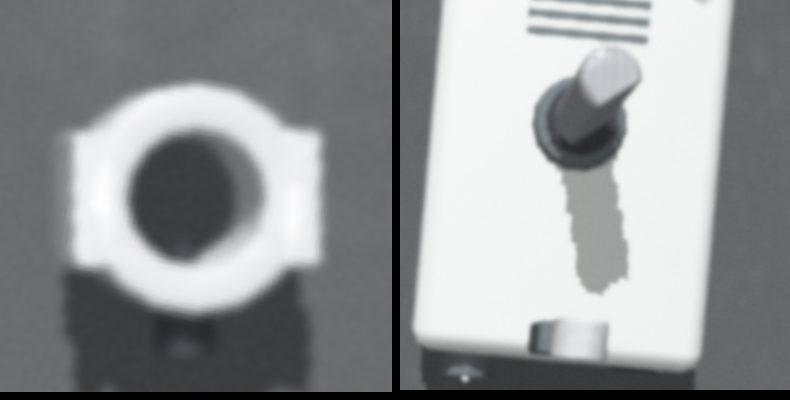

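The collar's yaw is about 0, its centre is (486,-194), and the screw clearly faces -x (dark stub at (185,335)). The shaft flat faces the image's lower right, with its top edge running from about (641,77) to (600,108). Next I'll fit the shaft and the drive yaw.

```bash
python3 - <<'E'
from h import *
import pickle
from scipy.optimize import least_squares
for n in ('w2','top1'):
    c=pickle.load(open(n+'.pkl','rb')); P=cloud(c)
    near=(abs(P[...,0]-510)<25)&(abs(P[...,1]-88)<25)
    m=near&(P[...,2]>103)&(P[...,2]<117)
    m=cv2.morphologyEx(m.astype(np.uint8),cv2.MORPH_CLOSE,np.ones((3,3)))
    cs=max(cv2.findContours(m,0,cv2.CHAIN_APPROX_NONE)[0],key=len)[:,0]
    B=np.array([w(c,u,v,110)[:2] for u,v in cs])
    def r(p):
        d=B-p[:2]; rr=np.hypot(*d.T)-p[3]; fl=d@[np.cos(p[2]),np.sin(p[2])]-6.5/11*p[3]
        return np.maximum(rr,fl)
    s=least_squares(r,[510,88,np.radians(220),11],loss='soft_l1')
    print(n,len(B),s.x[:2],np.degrees(s.x[2]),s.x[3],s.cost)
    # housing top yaw & extents
    m=((abs(P[...,2]-50)<4)&(c['frame'].min(2)>150)).astype(np.uint8)
    m[~((abs(P[...,0]-500)<130)&(abs(P[...,1]-88)<90))]=0
    v,u=np.nonzero(m); Q=np.array([w(c,a,b,50)[:2] for a,b in zip(u,v)],np.float32)
    if len(Q): print('housing',cv2.minAreaRect(cv2.convexHull(Q)))
    g=(abs(P[...,0]-425)<15)&(abs(P[...,1]-95)<25)&(P[...,2]>98)&(P[...,2]<115)
    print('guide',np.nanmean(P[g],0),np.nanmin(P[g],0),np.nanmax(P[g],0))
E
```

```text
w2 74 [508.59015467  87.83105803] 211.9443074840167 11.033566682783166 4.553895845538988
housing ((495.4541931152344, 89.03733825683594), (115.5033187866211, 159.4130859375), 84.80782318115234)
guide [422.45952382  96.13212126 104.16347644] [415.24290716  85.53409793  98.02954879] [429.95543476 105.31816896 107.89993621]
top1 25 [511.60816411  88.99387792] 213.28327100854565 10.22252234896324 2.8937388147192653
housing ((497.694580078125, 90.28235626220703), (117.07379150390625, 161.76722717285156), 84.68853759765625)
guide [423.91775783  96.96818482 105.0596313 ] [417.54698283  88.69320087  98.01154967] [430.85696703 106.75570721 110.6100642 ]
```

```bash
python3 -m pendant '[{"linear":[40,0,0],"twist":-8},{"linear":[40,0,-50],"twist":-8},{"linear":[40,0,-100],"twist":-8},{"linear":[40,0,-140],"twist":-8},{"linear":[40,0,-164],"twist":-8},{"linear":[40,0,-164],"twist":-8},{"linear":[40,0,-164],"twist":-8}]' 0
python3 -m pendant '[{"linear":[0,0,0],"twist":0},{"linear":[0,0,0],"twist":0},{"linear":[0,0,0],"twist":0},{"linear":[0,0,0],"twist":0},{"linear":[0,0,0],"twist":0},{"linear":[0,0,0],"twist":0},{"linear":[0,0,0],"twist":0},{"linear":[0,0,0],"twist":0}]' 255
python3 -c "
from h import *
o=bot.get_obs(); print(o['moment'],o['tool_pos'])"
```

```text
time: 3.2
tool_pos: [510.8, 89.5, 73.7]
tcp_rot: [3.141, -0.001, 0.56]
contact_force: [0.8, -0.8, 0.3]
grip_width: 91.4
time: 4.2
tool_pos: [511.4, 90.7, 72.9]
tcp_rot: [3.141, -0.004, 0.56]
contact_force: [0.5, 2.9, -7.0]
grip_width: 17.0
[ 0.31325187  0.15632728 -0.03630043] [511.41081195  90.7078645   72.90254554]
```

The grip width of 17.0 mm confirms one finger is on the flat. Now I'll turn it by -37°, following the small orbit of the pinch centre.

```bash
python3 -m pendant '[{"linear":[0.1,-0.2,0],"twist":-5},{"linear":[0.2,-0.4,0],"twist":-10},{"linear":[0.3,-0.6,0],"twist":-15},{"linear":[0.3,-0.8,0],"twist":-20},{"linear":[0.3,-1,0],"twist":-25},{"linear":[0.3,-1.2,0],"twist":-30},{"linear":[0.3,-1.4,0],"twist":-34},{"linear":[0.3,-1.4,0],"twist":-37.4},{"linear":[0.3,-1.4,0],"twist":-37.4},{"linear":[0.3,-1.4,0],"twist":-37.4},{"linear":[0.3,-1.4,0],"twist":-37.4},{"linear":[0.3,-1.4,0],"twist":-37.4}]'
python3 -c "
from h import *
o=bot.get_obs(); print(o['moment'],o['tool_pos'],o['joint_positions'].round(2))
c=cap('wrist');import pickle;pickle.dump(c,open('w3.pkl','wb'));cv2.imwrite('pics/w3.png',c['frame'])"
```

```text
time: 5.7
tool_pos: [512.8, 89.6, 72.9]
tcp_rot: [-3.139, -0.005, -0.093]
contact_force: [8.4, 5.3, -5.9]
grip_width: 17.1
[ 0.86934867 -1.17537193 -0.08522914] [512.80010722  89.6072563   72.88639734] [0.02 0.51 1.74 0.   0.89 0.12]
```

View pics/w3.png

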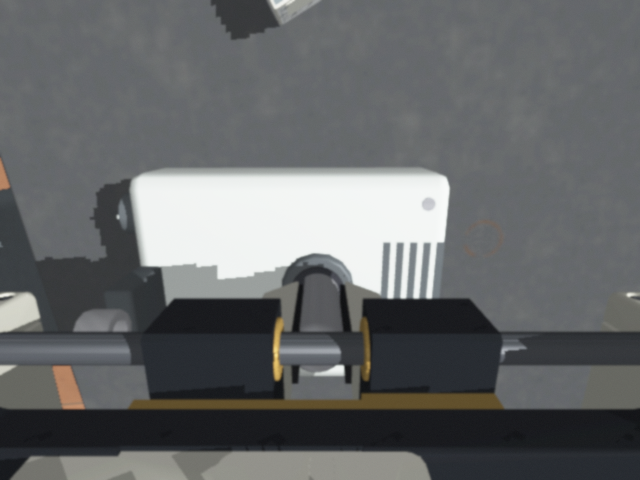

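The jaws are parallel to the housing edges and the shaft is pinched with its flat towards the guide. The tool readings put the axis at about (510.4, 88.1), which agrees with vision. Next I'll release, rise and back off in -y for a check view.

```bash
python3 -m pendant '[{"linear":[0,0,0],"twist":0},{"linear":[0,0,0],"twist":0},{"linear":[0,0,0],"twist":0},{"linear":[0,0,0],"twist":0},{"linear":[0,0,0],"twist":0},{"linear":[0,0,50],"twist":0},{"linear":[0,0,110],"twist":0},{"linear":[0,-30,160],"twist":0},{"linear":[0,-90,160],"twist":0},{"linear":[0,-100,160],"twist":0},{"linear":[0,-100,160],"twist":0}]' 0
python3 - <<'E'
from h import *
import pickle
from scipy.optimize import least_squares
o=bot.get_obs();print(o['time'],o['tool_pos'],o['tcp_rot'],o['grip_width'])
c=cap('wrist'); pickle.dump(c,open('w4.pkl','wb')); P=cloud(c)
m=(abs(P[...,0]-510)<25)&(abs(P[...,1]-88)<25)&(P[...,2]>103)&(P[...,2]<117)
m=cv2.morphologyEx(m.astype(np.uint8),cv2.MORPH_CLOSE,np.ones((3,3)))
cs=max(cv2.findContours(m,0,cv2.CHAIN_APPROX_NONE)[0],key=len)[:,0]
B=np.array([w(c,u,v,110)[:2] for u,v in cs])
def r(p):
    d=B-p[:2]; return np.maximum(np.hypot(*d.T)-p[3],d@[np.cos(p[2]),np.sin(p[2])]-6.5/11*p[3])
s=least_squares(r,[510,88,np.radians(175),11],loss='soft_l1')
print(len(B),s.x[:2],np.degrees(s.x[2]),s.x[3],s.cost)
cv2.imwrite('pics/w4.png',np.hstack([rect(c,480,88,110,65,3),rect(c,510,88,110,20,9.75)]))
E
```

```text
time: 7.12
tool_pos: [510.0, -11.6, 232.4]
tcp_rot: [-3.141, 0.001, -0.094]
contact_force: [0.9, -0.6, -0.2]
grip_width: 91.7
7.125 [510.04289322 -11.64957295 232.38039539] [-3.14106478e+00  8.22300621e-04 -9.38110148e-02] 91.65161657948005
86 [510.1537883   86.33436085] 173.7396741417971 10.599471788976649 1.245731639989924
```

View pics/w4.png

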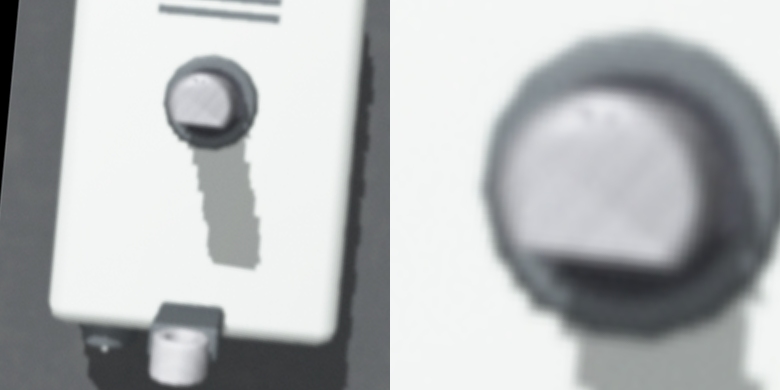

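The flat faces the guide at about 174°, against 174.75° wanted. In the right crop its edge runs from (515,250) to (675,268), parallel to the guide. Now I'll fetch the collar.

```bash
python3 - <<'E'
from h import *
import pickle
c=pickle.load(open('top1.pkl','rb')); f=c['frame']
m=(f.min(2)>150); m[:, :370]=0; m[:,410:]=0; m[:268]=0; m[302:]=0
v,u=np.nonzero(m); Q=np.array([w(c,a,b,26)[:2] for a,b in zip(u,v)],np.float32)
print(cv2.minAreaRect(cv2.convexHull(Q)))
E
python3 -m pendant '[{"linear":[-24,-62,0],"twist":-10},{"linear":[-24,-122,0],"twist":-20},{"linear":[-24,-182,-30],"twist":-31},{"linear":[-24,-182,-80],"twist":-42},{"linear":[-24,-182,-130],"twist":-52},{"linear":[-24,-182,-150],"twist":-62},{"linear":[-24,-182,-150],"twist":-73},{"linear":[-24,-182,-150],"twist":-84},{"linear":[-24,-182,-150],"twist":-84},{"linear":[-24,-182,-150],"twist":-84}]' 70
python3 - <<'E'
from h import *
o=bot.get_obs();print(o['time'],o['tool_pos'],o['tcp_rot'])
c=cap('wrist'); cv2.imwrite('pics/w5.png',c['frame'])
E
```

```text
((486.40753173828125, -191.77146911621094), (44.550472259521484, 39.91299819946289), 89.99868774414062)
time: 8.43
tool_pos: [486.6, -192.6, 82.6]
tcp_rot: [3.141, 0.0, -1.553]
contact_force: [-0.4, -0.3, -0.5]
grip_width: 67.1
8.425 [ 486.5686023  -192.59395331   82.60775529] [ 3.14134290e+00  1.82073674e-04 -1.55349834e+00]
```

View pics/w5.png

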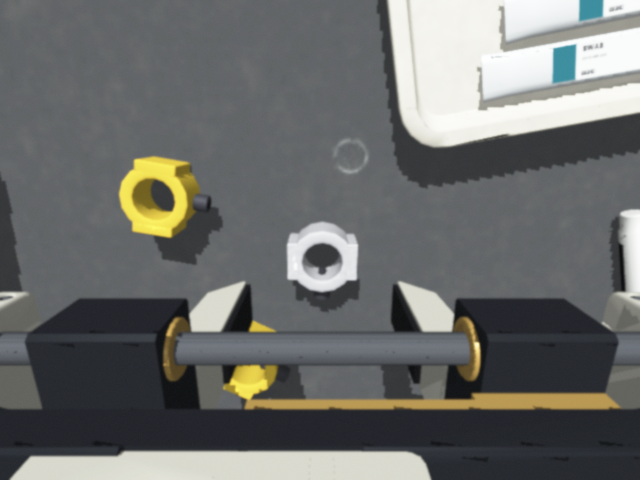

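The grey collar at (322,257) is centred between the fingers, its screw at (321,290) facing the robot. The yellow ring near the left finger is farther back and clear. I'll descend and grip.

```bash
python3 -m pendant '[{"linear":[0,0,-40],"twist":-0.5},{"linear":[0,0,-65],"twist":-0.5},{"linear":[0,0,-78],"twist":-0.5},{"linear":[0,0,-78],"twist":-0.5},{"linear":[0,0,-78],"twist":-0.5}]' 70
python3 -m pendant '[{"linear":[0,0,0],"twist":0},{"linear":[0,0,0],"twist":0},{"linear":[0,0,0],"twist":0},{"linear":[0,0,0],"twist":0},{"linear":[0,0,0],"twist":0}]' 255
```

```text
time: 9.1
tool_pos: [487.0, -193.8, 5.6]
tcp_rot: [-3.14, -0.001, -1.566]
contact_force: [0.1, -0.6, -0.5]
grip_width: 66.4
time: 9.72
tool_pos: [486.5, -193.5, 5.1]
tcp_rot: [-3.141, -0.0, -1.567]
contact_force: [-0.9, 0.3, 5.8]
grip_width: 43.4
```

```bash
python3 -m pendant '[{"linear":[0,0,40],"twist":0},{"linear":[0,0,90],"twist":0},{"linear":[0,10,145],"twist":0},{"linear":[8,60,145],"twist":-2},{"linear":[16,115,145],"twist":-5.5},{"linear":[24.3,165,145],"twist":-5.5},{"linear":[24.3,215,145],"twist":-5.5},{"linear":[24.3,260,145],"twist":-5.5},{"linear":[24.3,281.5,145],"twist":-5.5},{"linear":[24.3,281.5,145],"twist":-5.5},{"linear":[24.3,281.5,145],"twist":-5.5},{"linear":[24.3,281.5,145],"twist":-5.5}]' 255
python3 - <<'E'
from h import *
import pickle
o=bot.get_obs();print(o['time'],o['tool_pos'],o['tcp_rot'],np.degrees(o['tcp_rot'][2]),o['contact_force'])
c=cap('wrist'); pickle.dump(c,open('w6.pkl','wb'))
d=cap('scene'); pickle.dump(d,open('s6.pkl','wb'))
R=cv2.Rodrigues(np.array(d['rvec'],float))[0]; t=np.array(d['tvec'],float).ravel()
q=R@np.array([510,88,130.])+t; u,v=int(q[0]/q[2]*d['fx']+d['cx']),int(q[1]/q[2]*d['fy']+d['cy']); print(u,v)
a=cv2.resize(c['frame'],(400,300)); b=cv2.resize(d['frame'][v-40:v+40,u-45:u+45],(390,346),interpolation=cv2.INTER_CUBIC)
out=np.zeros((346,790,3),np.uint8); out[:300,:400]=a; out[:,400:]=b
cv2.imwrite('pics/w6.png',out)
E
```

```text
time: 11.22
tool_pos: [510.7, 87.1, 149.6]
tcp_rot: [3.141, -0.0, -1.664]
contact_force: [0.5, -0.5, -0.5]
grip_width: 43.6
11.225 [510.65174939  87.05799627 149.60686277] [ 3.14129073e+00 -2.87259887e-04 -1.66425419e+00] -95.35474109048685 [ 0.48416291 -0.47087482 -0.45750833]
279 192
```

View pics/w6.png

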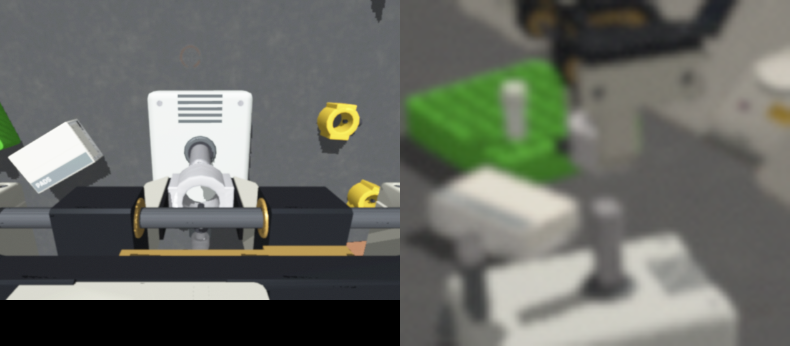

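The collar is gripped above the shaft. In the wrist half the bore is at (202,192) with the shaft below it. In the scene half the shaft is at (605,205), with the collar's edge at (582,135) behind the finger. I'll descend in steps, watching the force.

```bash
python3 -m pendant '[{"linear":[0,0.4,-15],"twist":0},{"linear":[0,0.4,-27],"twist":0},{"linear":[0,0.4,-30],"twist":0},{"linear":[0,0.4,-30],"twist":0},{"linear":[0,0.4,-32],"twist":0},{"linear":[0,0.4,-34],"twist":0},{"linear":[0,0.4,-36],"twist":0},{"linear":[0,0.4,-38],"twist":0},{"linear":[0,0.4,-38],"twist":0},{"linear":[0,0.4,-38],"twist":0}]' 255
python3 - <<'E'
from h import *
o=bot.get_obs();print(o['tool_pos'],o['tcp_rot'],o['contact_force'],o['moment'])
c=cap('wrist'); cv2.imwrite('pics/w7.png',cv2.resize(c['frame'][200:440,160:480],(800,600),interpolation=cv2.INTER_CUBIC))
E
```

```text
time: 12.58
tool_pos: [510.7, 88.5, 111.8]
tcp_rot: [-3.142, -0.0, -1.663]
contact_force: [0.3, 0.3, 0.1]
grip_width: 43.7
[510.67881299  88.45754418 111.77098212] [-3.14152391e+00 -9.51915368e-05 -1.66284210e+00] [0.28560232 0.31008029 0.14075523] [0.08059349 0.01150938 0.01906747]
```

View pics/w7.png

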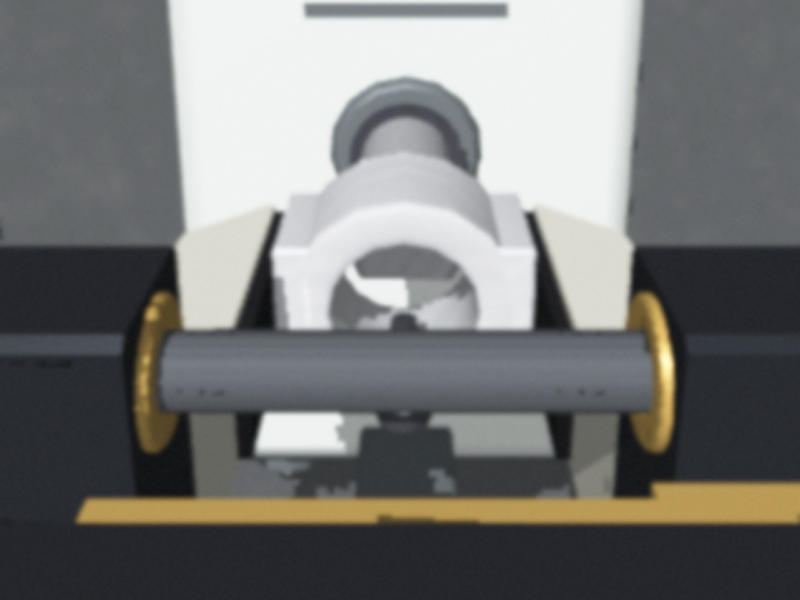

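No contact force with the collar's bottom about 3 mm below the shaft end, and the screw tip shows in the bore at (403,320). I'll continue slowly.

```bash
python3 -m pendant '[{"linear":[0,-0.2,-1.5],"twist":0},{"linear":[0,-0.2,-3],"twist":0},{"linear":[0,-0.2,-4.5],"twist":0},{"linear":[0,-0.2,-6],"twist":0},{"linear":[0,-0.2,-6],"twist":0}]' 255
```

```text
time: 13.25
tool_pos: [510.5, 88.3, 105.6]
tcp_rot: [3.141, -0.0, -1.663]
contact_force: [0.2, 0.4, -2.1]
grip_width: 43.9
```

```bash
python3 -m pendant '[{"linear":[0,0,-1.5],"twist":0},{"linear":[0,0,-3],"twist":0},{"linear":[0,0,-4.5],"twist":0},{"linear":[0,0,-6],"twist":0},{"linear":[0,0,-6],"twist":0}]' 255; python3 -c "
from h import *
o=bot.get_obs(); print(o['moment'],o['contact_force'])"
```

```text
time: 13.88
tool_pos: [510.5, 88.3, 99.6]
tcp_rot: [3.141, -0.0, -1.663]
contact_force: [-0.3, 1.2, -0.7]
grip_width: 43.7
[-0.00032182  0.07002875 -0.02241753] [-0.31839893  1.18594101 -0.74777734]
```

The screw is past the shaft end without resistance. There are 10.5 mm left to flush (TCP z about 89.1).

```bash
python3 -m pendant '[{"linear":[0,0,-2],"twist":0},{"linear":[0,0,-4],"twist":0},{"linear":[0,0,-6],"twist":0},{"linear":[0,0,-8],"twist":0},{"linear":[0,0,-9.5],"twist":0},{"linear":[0,0,-10.5],"twist":0},{"linear":[0,0,-10.5],"twist":0},{"linear":[0,0,-10.5],"twist":0},{"linear":[0,0,-10.5],"twist":0}]' 255
python3 - <<'E'
from h import *
import pickle
o=bot.get_obs();print(o['tool_pos'],np.degrees(o['tcp_rot'][2]),o['contact_force'],o['moment'])
c=cap('wrist'); P=cloud(c); pickle.dump(c,open('w8.pkl','wb'))
g=c['frame']; 
for lo in range(290,326,4): print(lo,P[lo,300:346:5,2].round(0))
a=cv2.resize(g[240:360,240:400],(800,600),interpolation=cv2.INTER_CUBIC); cv2.imwrite('pics/w8.png',a)
E
```

```text
time: 15.0
tool_pos: [510.7, 88.3, 89.3]
tcp_rot: [-3.141, -0.0, -1.663]
contact_force: [0.6, -0.7, -1.2]
grip_width: 43.6
[510.67707668  88.27615121  89.30102113] -95.27631074325906 [ 0.57367205 -0.66682647 -1.16830445] [ 0.01432624 -0.00558671 -0.01392649]
290 [109. 109. 110. 109. 109. 110. 111. 111. 109. 109.]
294 [109. 109. 109. 110. 109. 109. 109. 109. 110. 110.]
298 [110. 109. 110. 109. 106. 106. 109. 109. 109. 110.]
302 [109. 104. 108. 108. 108. 107. 107. 107. 110. 109.]
306 [102. 107. 109. 109. 110. 109. 110. 108. 108. 109.]
310 [107. 108. 110. 109. 109. 109. 109. 110. 109. 106.]
314 [108. 108. 110. 109. 109. 108. 109. 109. 110. 107.]
318 [108. 108. 110. 110. 111. 109. 109. 109. 110. 109.]
322 [108. 109. 109. 110. 109. 110. 110. 110. 109. 108.]
```

View pics/w8.png

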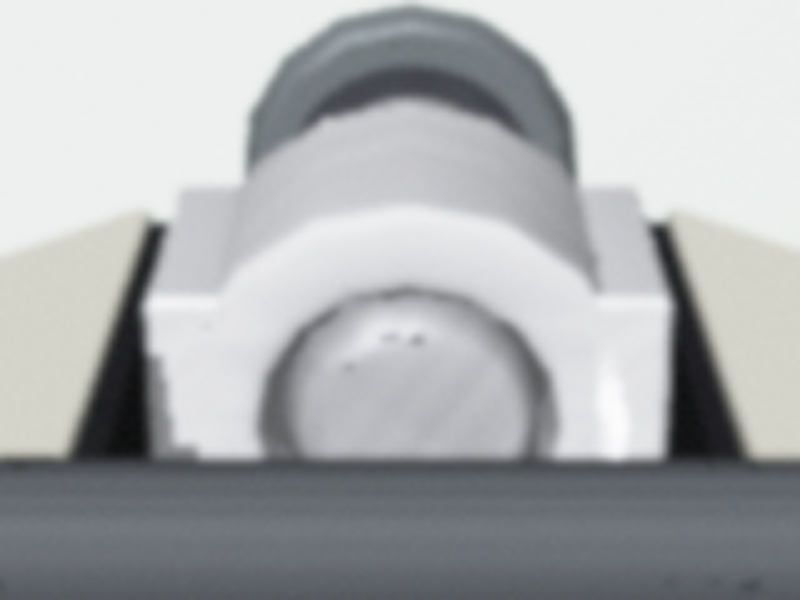

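The shaft end sits inside the bore, centred in y. The collar ring and the shaft end both measure about 109–110 mm, so they are flush. The outside forces are about 1 N and the grip width is 43.6 mm. I'm handing in.

```bash
python3 -c "
from h import *
print(bot.close_job()); o=bot.get_obs(); print(o['time'],o['tool_pos'],o['grip_width'])"
```

```text
the job is handed in; nothing more can be done
None
the job is handed in; nothing more can be done
```

The collar is on the shaft, screw over the flat and facing the key guide, and the gripper was still holding it at hand-in, at about 15 s of the 51 s. No verdict was reported.

- **Shaft:** I pinched it with one finger on the flat (17 mm grip) and turned it about -37°. A wrist view afterwards measured the flat at about 174°, against 174.75° for the key guide.
- **Collar:** I then picked up the grey collar and lowered it over the shaft. The measured forces stayed near 2 N or less.
- **Last checks:** The collar ring and shaft end both read about 109–110 mm in depth, so they are flush. The shaft is centred in the bore across the jaws, and the jaw yaw of -95.3° matches the drive's -5.25° yaw. The grip was 43.6 mm wide, with about 1 N of outside force.
- **Disagreements:** The cameras differed by up to about 3 mm on the shaft's position. I relied on the axis worked out from the tool position while pinching it.
- **Not checked:** With the collar in its final place, the screw itself was hidden behind the gripper. It was last seen on the guide side just before the final descent. I kept the arm clear of the carton, bottle and marker, but took no closing picture of them.

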